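# Square the kiln plates, release the kiln gate and hold it wide

### The arm

A 6-joint arm with a two-finger parallel gripper is mounted at the origin on the work surface. World frame = base frame: x ahead of the robot, y to its left, z up, the work surface at z = 0. Lengths are in m, angles in degrees, forces in N, time in s.
With the tool pointing down it reaches from about 0.325 to 0.775 m from the base axis. Payload 9.3 kg.
Tool frame: the origin (TCP) lies between the finger pads; the fingertips stand 11 mm ahead of it and the grasp point (between the pads) lies 8 mm behind it; z points along the fingers, y is the line along which they close (so a half turn about z gives the same grasp; the last joint's range is limited). The gripper opens to 85 mm and grips with 20 to 120 N. Pads are 22 mm wide; open, the fingers measure 114 mm over their backs; the gripper's body (76 mm by 85 mm) begins 54 mm behind the grasp point. The pads swing forward as they close: fully open they stand 13 mm farther back than shut.
Start: joints at [-80.535, 14.817, 1.232, 76.415, 0, 81.257], TCP at [0.172, -0.522, 0.242] pointing down, gripper open.
Joint ranges: [-174.27, 174.27], [-52.1, 104.24], [-59.71, 78.15], [-110.17, 111.67], [-87.03, 83.33], [-180, 180]. Speed limits (degrees/s): [127.2, 127.2, 159.86, 180, 180, 180].

### API

Orientations are given as [roll, pitch, yaw] about the fixed x, y, z axes, in that order (R = Rz(yaw) Ry(pitch) Rx(roll)).
In Python, from cell import bot, optics, readout gives the robot as it stands (bot), with the cameras (optics) and the readings (readout).
- The arm moves only by the tool creep_tool, called as name([rows], argument=value, ...), one row to a line, values as JSON. Schema: {"type":"object","properties":{"plan":{"type":"array","items":{"type":"array","items":{"type":"number"},"minItems":7,"maxItems":7},"minItems":1,"maxItems":10},"force":{"type":"number"},"only":{"type":"string"},"quiet":{"type":"boolean"},"lines":{"type":"string"}},"required":["plan"],"additionalProperties":false}. plan is a list of rows, 1 to 10 of them, each of 7 numbers: the finger opening in m, then dx, dy, dz in m, then a rotation vector rx, ry, rz in degrees; each row shifts and turns the commanded pose from where the row before left it, along the tool's axes as they then stand; what a row does not reach is not made up. A row lasts 1/12 s, in which the tool goes at most 0.0417 m and 7.16 degrees, less where a joint would pass 70% of its speed; a pose out of reach is approached as far as the arm can. The fingers move at their own pace and stop on an object; force is the grip in N (left out, the last holds). Time passes only in rows, so rows that do not move let the fingers close. The tool returns the time, the measured TCP pose, the force, the opening and the grip force at its end. only (a regular expression) keeps the lines of the reply that match it, lines (a string "A,B") keeps lines A to B, and quiet returns only ok. Input that does not fit is refused with a message, and nothing moves.
- readout.get_state(): the state, without advancing time (a new reading comes with each control period).
- optics.read_camera(name): name is "scene" or "side" or "wrist"; returns the picture (384x512x3 uint8, red, green, blue); there is no depth.
- optics.calibration(name): a dict with "fovy" (degrees; the focal length in pixels is half the picture's height over the tangent of half this angle, whatever the lens; pixels are square), "cx", "cy" (the principal point, pixels), "extrinsics" (4x4, takes a point from world to camera coordinates); the wrist camera has in their place "mount" (4x4, takes a point from camera to tool coordinates, whose origin is the TCP and whose axes are the flange's). Camera axes: x right, y down, z forward; pixel columns grow to the right and rows downward; lengths in m; the calibration is good to about 2 mm. A picture is of the moment at which its call begins: read the wrist's pose just before it. calibration takes no time and is no camera call.
- bot.job_done(): hands the job in; it is judged then, once.
The state is a dict: "t": time; "joint_positions": joint angles; "joint_velocities": joint speeds; "joint_torque": joint torques, N m; "eef_pos": TCP position; "eef_rot": TCP orientation; "wrist_force": force on the tool from outside, world axes, zero at the start; "moment": the same for the moment, N m; "finger_gap": finger opening in m; "grasp_force": force on a finger pad.
Only numpy, scipy, OpenCV 4.12 (cv2) and the standard library are available. Lean on these libraries where they do the work, as an engineer would, in place of code of your own. Each camera call takes 0.05 s, during which the arm holds its last target. There are 200 camera calls.

### The job

Get the little bench kiln ready for loading: first tap the four slipped kiln plates in the tray along until their edges line up, all of them up against the tray's end stop. Then squeeze the red catch on top of the kiln fully home, after it the yellow catch, and swing the green gate open past the point where its spring catches it half-way, as wide as it goes or close to it. It will not stay wide by itself, so finish while still holding the gate wide open by its handle with the fingers, and leave the rod tin, the jar and the paddle where they are.

Things in the scene. Friction and masses are not known exactly. Their poses are not given: they have to be found in the camera images.
- tray: Fixed aluminium tray, 170 (x) by 76 (y) mm, floor 6 mm thick; origin under its centre. End stop (8 mm thick, 32 high) at its +x end, inner face at x = +77 mm. Side rails (28 mm high, inner faces at y = -32 and +32) from x = -23 to +77 mm; the -x end has no wall. Position and yaw vary.
- plate0: Loose white ceramic plate, 100 x 60 x 6 mm, long side along the tray's x, number 1 from the bottom of the pile of four on the tray floor; origin at the centre of its underside. Starts 8 to 35 mm from the end stop, near end at tray x -31 to -58 mm; home its origin is at tray x = +27. Closed fingers pushing the near ends towards +x slide the pile home with a few newtons.
- plate1: Loose pink-brown ceramic plate, 100 x 60 x 6 mm, long side along the tray's x, number 2 from the bottom of the pile of four on the tray floor; origin at the centre of its underside. Starts 8 to 35 mm from the end stop, near end at tray x -31 to -58 mm; home its origin is at tray x = +27. Closed fingers pushing the near ends towards +x slide the pile home with a few newtons.
- plate2: Loose white ceramic plate, 100 x 60 x 6 mm, long side along the tray's x, number 3 from the bottom of the pile of four on the tray floor; origin at the centre of its underside. Starts 8 to 35 mm from the end stop, near end at tray x -31 to -58 mm; home its origin is at tray x = +27. Closed fingers pushing the near ends towards +x slide the pile home with a few newtons.
- plate3: Loose pink-brown ceramic plate, 100 x 60 x 6 mm, long side along the tray's x, number 4 from the bottom of the pile of four on the tray floor; origin at the centre of its underside. Starts 8 to 35 mm from the end stop, near end at tray x -31 to -58 mm; home its origin is at tray x = +27. Closed fingers pushing the near ends towards +x slide the pile home with a few newtons.
- kiln: Fixed cream bench kiln, 260 (x) x 340 (y) x 130 mm high, origin under its centre, front (with the gate) towards its -x. Nothing on its top is higher than 40 mm above it except the gate's handle; in front of it, near the hinge, the detent's bracket and stud (kiln x -193 to -118, y 60 to 120 mm) reach 144 mm above the table. Position and yaw vary; catches and gate go with it.
- catch_one_grip (a point): Grip point of catch one, fixed to the kiln (its axes; kiln x -95, y +100 mm), 32 mm above its top. A red sliding tab and a fixed steel lug, each 8 mm thick, 24 wide, 40 high, face each other along x. Tab's outer face: 26 mm to -x of this point at joint 0, 12 mm when squeezed. Lug's outer face: 12 mm to +x. Fingers close along kiln x to 24 mm. Link bars stand 9 mm above the kiln top.
- catch_one (a joint): Travel of the red tab to its lug: 0 out (starts up to 2 mm in), 0.014 m fully home. Takes about 5 N, stays where it is left. Until it is in, its stop block bars catch two.
- catch_two_grip (a point): Grip point of catch two, axes as the kiln, 32 mm above the kiln's top (kiln x = -95, y = -10 mm). A yellow sliding tab and a fixed steel lug, the same sizes as catch one but facing each other along the kiln's y. Tab: outer face 26 mm to the +y side of this point at joint 0, 12 mm when fully squeezed. Lug: outer face 12 mm to the -y side. Close the fingers along the kiln's y, to 24 mm.
- catch_two (a joint): Travel of the yellow tab towards its lug: 0 out (hooks the gate shut), 0.014 m fully squeezed home (gate free). About 5 N; stays where it is left; blocked until catch one is squeezed.
- gate (a joint): Swing of the green gate: 0 shut, grows as the handle moves to the kiln's -x, then +y (clockwise from above); stop at 1.75 rad. A spring always pushes it towards shut (at the handle 1.6 N per rad). From 0.45 to 0.8 it must be pushed over a detent (about 4.5 N at the handle); let go beyond, it falls back to rest half open near 1.1, so it must be held wide. Wide open: 1.4 or more.
- gate_hinge (a point): Point on the gate's hinge axis at table height, kiln x = -138, y = +80 mm; its axes turn with the gate (kiln axes when shut). The gate panel is 12 mm thick, 180 mm long from the hinge along its -y, top 124 mm above the table (a steel strike stands to 141 mm).
- gate_handle (a point): Upright black round handle post, 16 mm diameter, on the gate's top edge, 140 mm from the hinge axis along the gate's own -y; it spans 123 to 218 mm above the table. Origin on its axis 188 mm above the table, the height to grip it from above; axes turn with the gate.
- rod_tin: Bystander: blue tin of glass rods, 68 mm diameter, 90 mm high (rods to 180 mm); origin under its centre. Not to be moved.
- frit_jar: Bystander: amber jar with a steel lid, 68 mm diameter, 74 mm high; origin under its centre. Not to be moved.
- paddle: Bystander: flat marvering paddle, 215 mm long along its x, lying on the bench left of the gate; origin on the bench under its middle. Not to be moved.

How it is judged:
By the outcome, as a careful person would: the job done as asked, in the order asked, and still so for the second after the job is handed in, while the arm keeps its last pose, push and grip.
It also fails if it takes over 72 s, if anything falls off the work surface, if the arm or the gripper's body presses on something with over 40 N, if the wrist force passes 120 N, or if a joint passes its speed limit or range.

## Working session

There is one attempt and no reset: what is moved stays moved. The work goes in short steps, Python scripts to look and compute and a tool call to move; the robot and the scene stay as the last step left them, time stands still between calls to the robot, and variables do not carry over. Pictures are saved under pics/ and viewed, at most 10 in all, crops included, and the job is handed in when it is done.

```bash
ls; mkdir -p pics
```

Run:
```python
from cell import bot, optics, readout
import cv2,numpy as np
s=readout.get_state();print(s)
ims=[]
for n in("scene","side"):
    im=optics.read_camera(n);cv2.imwrite(f"pics/{n}0.png",im[:,:,::-1])
    c=optics.calibration(n);print(n,c['fovy'],c['cx'],c['cy'],np.round(c['extrinsics'],4).tolist())
print(optics.calibration("wrist"))
```

```text
cell.py
pics
{'t': 0.0, 'joint_positions': array([-8.05351872e+01,  1.48505020e+01,  1.18910312e+00,  7.64145323e+01,
        5.76578233e-04,  8.12565863e+01]), 'joint_velocities': array([ 0.1822872 ,  0.06906669,  0.11002524,  0.01808743, -0.01422403,
        0.0625707 ]), 'joint_torque': array([-2.95774051e-03, -5.55627823e+01,  3.44539726e+01,  1.35589385e-02,
       -1.93182514e-04,  1.18294179e-05]), 'eef_pos': array([ 0.17181295, -0.52219771,  0.24166411]), 'eef_rot': array([-1.79925039e+02, -1.21121621e-02,  1.82082182e+01]), 'wrist_force': array([ 0.34627408, -0.26705675,  0.44796244]), 'moment': array([-0.03356089, -0.03011829,  0.01705133]), 'grasp_force': 0.0, 'finger_gap': 0.08568474174215396}
scene 42.97305485393891 256.7251537666612 191.7505196833356 [[-0.6425, 0.7661, 0.014, 0.3423], [0.6346, 0.5423, -0.5506, -0.2819], [-0.4294, -0.3449, -0.8346, 1.5795], [0.0, 0.0, 0.0, 1.0]]
side 52.543955794938384 250.21812784498763 191.27189388133064 [[0.9572, -0.2886, 0.0197, -0.5503], [-0.1189, -0.4546, -0.8827, 0.2076], [0.2637, 0.8427, -0.4695, 0.8461], [0.0, 0.0, 0.0, 1.0]]
{'fovy': 61.024435845608096, 'cx': 255.42233817159993, 'cy': 191.7911109842046, 'mount': array([[-7.75126906e-04, -9.58167864e-01, -2.86205771e-01,
         7.26976631e-02],
       [ 9.99999603e-01, -8.68514271e-04,  1.99352604e-04,
         4.59351816e-05],
       [-4.39587055e-04, -2.86205503e-01,  9.58168157e-01,
        -1.31479618e-01],
       [ 0.00000000e+00,  0.00000000e+00,  0.00000000e+00,
         1.00000000e+00]])}
```

View pics/scene0.png

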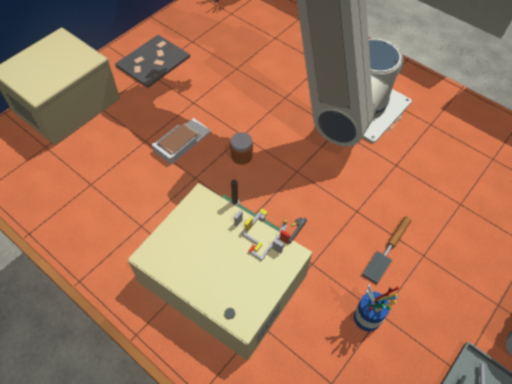

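View pics/side0.png

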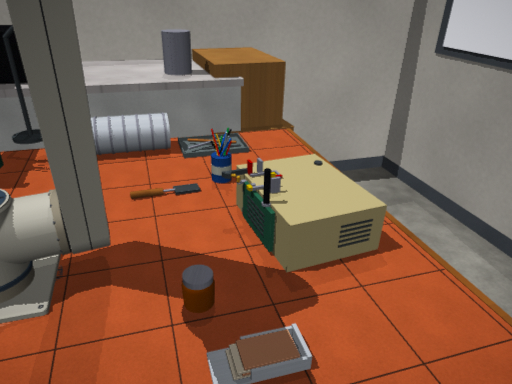

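Scene: kiln top corners are near (200,186), (310,258), (248,348) and (132,262). The handle is at (235,180–203), the red tab at (287,236), the yellow tab near (249,224), the tray around (180,140) and the jar at (241,148). The side view shows the plates sticking out at about (235,360), with the tray's open end towards the robot.

Create h.py:
```python
from cell import bot, optics, readout
import cv2,numpy as np
from scipy.spatial.transform import Rotation as R
def cam(n,pose=None):
    c=optics.calibration(n);f=192/np.tan(np.radians(c['fovy']/2))
    if n=="wrist":
        T=np.eye(4);T[:3,:3]=R.from_euler('xyz',pose[1],degrees=True).as_matrix();T[:3,3]=pose[0]
        W=T@c['mount']
    else: W=np.linalg.inv(c['extrinsics'])
    return f,c['cx'],c['cy'],W
def ray(C,uv):
    f,cx,cy,W=C;d=W[:3,:3]@np.array([(uv[0]-cx)/f,(uv[1]-cy)/f,1]);return W[:3,3],d/np.linalg.norm(d)
def onz(C,uv,z):
    o,d=ray(C,uv);return o+d*(z-o[2])/d[2]
def proj(C,p):
    f,cx,cy,W=C;q=np.linalg.inv(W)@np.append(p,1);return np.array([f*q[0]/q[2]+cx,f*q[1]/q[2]+cy])
def tri(C1,u1,C2,u2):
    o1,d1=ray(C1,u1);o2,d2=ray(C2,u2)
    t=np.linalg.lstsq(np.c_[d1,-d2],o2-o1,rcond=None)[0]
    a,b=o1+d1*t[0],o2+d2*t[1];return (a+b)/2,np.linalg.norm(a-b)
```

Run:
```python
from h import *
S=cam("scene");D=cam("side")
im=cv2.imread("pics/scene0.png");sd=cv2.imread("pics/side0.png")
for uv in [(200,186),(310,258),(248,348),(132,262)]: print("kiln",onz(S,uv,.13).round(3))
for uv in [(152,145),(168,160),(193,121),(209,131)]: print("tray",onz(S,uv,.02).round(3))
a=cv2.resize(im[110:170,140:260],None,fx=6,fy=6,interpolation=3)
b=cv2.resize(im[170:270,190:320],None,fx=5.5,fy=5.5,interpolation=3)
c=cv2.resize(sd[310:384,200:320],None,fx=6,fy=6,interpolation=3)
cv2.imwrite("pics/b.png",b)
cv2.imwrite("pics/ac.png",cv2.resize(np.vstack([a,c]),(537,600)))
```

```text
kiln [ 0.628 -0.11   0.13 ]
kiln [0.609 0.223 0.13 ]
kiln [0.859 0.247 0.13 ]
kiln [ 0.882 -0.083  0.13 ]
tray [ 0.566 -0.379  0.02 ]
tray [ 0.574 -0.303  0.02 ]
tray [ 0.419 -0.352  0.02 ]
tray [ 0.416 -0.288  0.02 ]
```

View pics/b.png

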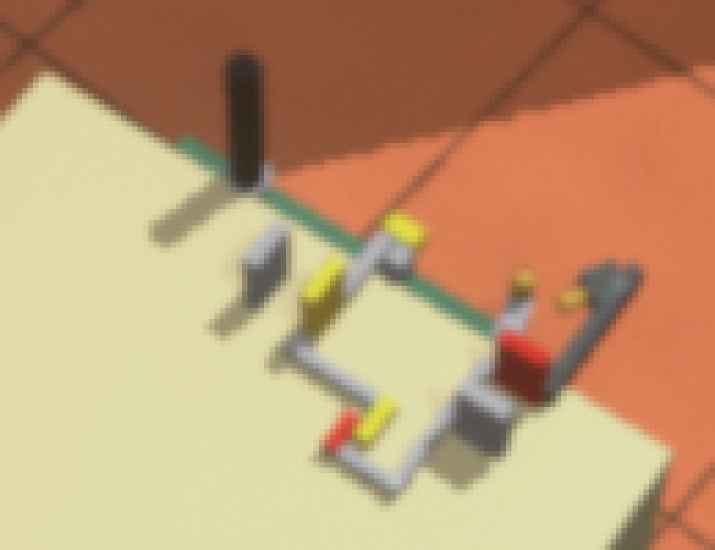

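View pics/ac.png

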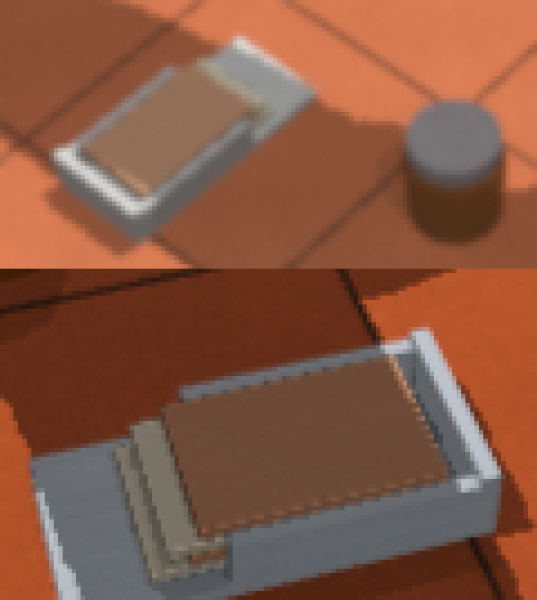

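The scene crop shows the handle, the yellow tab with its lug, and the red tab nearest the +y side. In the tray crop, the +x end stop faces away from the robot and the plates' near ends are stepped. The rough values agree with the 340×260 kiln and the 170×76 tray. Next I'll go above the tray for wrist views.

creep_tool([
  [0,0.036,-0.0103,0.002,0,0,0],
  [0,0.036,-0.0103,0.002,0,0,0],
  [0,0.036,-0.0103,0.002,0,0,0],
  [0,0.036,-0.0103,0.002,0,0,0],
  [0,0.036,-0.0103,0.002,0,0,0],
  [0,0.036,-0.0103,0.002,0,0,0],
  [0,0.036,-0.0103,0.002,0,0,0],
  [0,0.036,-0.0103,0.002,0,0,0],
  [0,0.036,-0.0103,0.002,0,0,0],
], force=40)

```text
t: 0.85
eef_pos: [0.4519, -0.3317, 0.224]
eef_rot: [-180.0, 0.0, 18.2]
wrist_force: [1.0, -0.6, -0.6]
finger_gap: 0.0001
grasp_force: 0.0
```

creep_tool([
  [0,0,0,0,0,0,6.3],
  [0,0,0,0,0,0,6.3],
  [0,0,0,0,0,0,6.3],
  [0,0,0,0,0,0,6.3],
  [0,0,0,0,0,0,0],
])

```text
t: 1.27
eef_pos: [0.4507, -0.3329, 0.2239]
eef_rot: [-180.0, 0.0, -7.3]
wrist_force: [0.5, -0.1, -0.5]
finger_gap: -0.0001
grasp_force: 0.0
```

Run:
```python
from h import *
s=readout.get_state();im=optics.read_camera("wrist");np.save("w1.npy",np.r_[s['eef_pos'],s['eef_rot']])
cv2.imwrite("pics/w1.png",im[:,:,::-1])
```

```text
(no output)
```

View pics/w1.png

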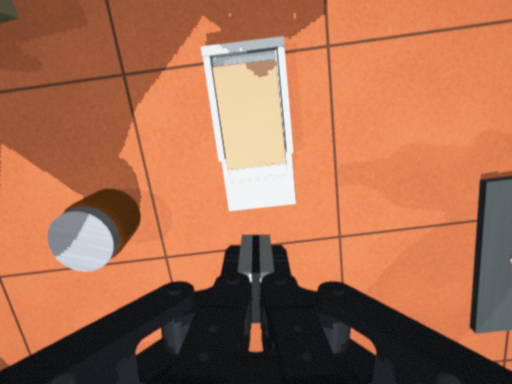

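Wrist view: the tray's near floor corners are at (229,210) and (296,204), and the top outer corners of the stop at (203,45) and (284,38). The jar is at (82,238).

Run:
```python
from h import *
p=np.load("w1.npy");C=cam("wrist",(p[:3],p[3:]))
S=cam("scene");D=cam("side")
q=[onz(C,(229,210),.006),onz(C,(296,204),.006),onz(C,(203,46),.032),onz(C,(284,38),.032)]
q=np.array(q);print(q.round(4));
for a,b in((0,1),(2,3)):print("width",np.linalg.norm(q[a]-q[b])[None])
n=(q[0]+q[1])/2;f=(q[2]+q[3])/2;d=(f-n)[:2];print("len",np.hypot(*d),"yaw",np.degrees(np.arctan2(d[1],d[0])),"centre",(n+f)[:2]/2, [np.degrees(np.arctan2(*(-(q[b]-q[a])[:2]*[-1,1])[:2])) for a,b in((0,1),(2,3))])
for k in q: print("scene",proj(S,k).round(1),"side",proj(D,k).round(1))
# height check of stop corner: wrist + scene/side
# side: stop corners in crop -> full px
k=537/720;v=600/804
sd=lambda u,w:(200+u/k/6,310+(w/v-360)/6)
print(sd(430,332),sd(500,475))
print(tri(C,(203,46),D,sd(425,330)),tri(C,(284,38),D,sd(498,475)))
```

```text
[[ 0.4016 -0.2964  0.006 ]
 [ 0.3991 -0.3727  0.006 ]
 [ 0.5709 -0.3001  0.032 ]
 [ 0.5682 -0.3742  0.032 ]]
width [0.07634184]
width [0.07413141]
len 0.16922719332990524 yaw -0.8825446768600663 centre [ 0.48497291 -0.3358195 ] [np.float64(-1.8797351363436712), np.float64(-2.122505500207314)]
scene [210.5 129.8] side [205.6 352.1]
scene [193.2 117.2] side [213.1 390.1]
scene [168.9 157.2] side [294.7 323.6]
scene [151.9 143.6] side [309.9 356. ]
(296.0893854748603, 324.14666666666665) (311.731843575419, 356.0833333333333)
(array([ 0.57119477, -0.30010859,  0.03164284]), np.float64(0.0004096896342937572)) (array([ 0.5693125, -0.3745776,  0.031812 ]), np.float64(0.002274349402872392))
```

Triangulated stop height is 31.6–31.8 mm against 32 expected, and the tray measures 169×76. The centre is (0.485,−0.336) with yaw ≈ −1.5°. I'll descend behind the pile.

creep_tool([
  [0,-0.028,0,0.02,0,0,-5.8],
  [0,-0.028,0.001,0.03,0,0,0],
  [0,0,0,0.036,0,0,0],
  [0,0,0,0.036,0,0,0],
  [0,0,0,0.036,0,0,0],
  [0,0,0,0.03,0,0,0],
  [0,0,0,0.01,0,0,0],
  [0,0,0,0.004,0,0,0],
  [0,0,0,0,0,0,0],
])

```text
t: 2.07
eef_pos: [0.3949, -0.3303, 0.0224]
eef_rot: [-180.0, 0.0, -1.1]
wrist_force: [-0.3, -0.1, 0.7]
finger_gap: -0.0
grasp_force: 0.0
```

creep_tool([
  [0,0.002,0.004,0.0025,0,0,0],
  [0,0.006,0,0,0,0,0],
  [0,0.006,0,0,0,0,0],
  [0,0.006,0,0,0,0,0],
  [0,0.006,0,0,0,0,0],
  [0,0.006,0,0,0,0,0],
  [0,0.006,0,0,0,0,0],
  [0,0.005,0,0,0,0,0],
  [0,0.004,0,0,0,0,0],
])

```text
t: 2.82
eef_pos: [0.4419, -0.3351, 0.02]
eef_rot: [180.0, 0.1, -1.2]
wrist_force: [-5.7, -1.2, 7.2]
finger_gap: 0.0003
grasp_force: 4.7
```

creep_tool([
  [0,0.003,0,0,0,0,0],
  [0,0.002,0,0,0,0,0],
  [0,0,0,0,0,0,0],
])

```text
t: 3.07
eef_pos: [0.4463, -0.3352, 0.0201]
eef_rot: [180.0, 0.1, -1.2]
wrist_force: [-5.7, -0.6, 7.5]
finger_gap: -0.0001
grasp_force: 5.2
```

creep_tool([
  [0,0.002,0,0,0,0,0],
  [0,0.002,0,0,0,0,0],
  [0,0,0,0,0,0,0],
])

```text
t: 3.32
eef_pos: [0.4506, -0.3353, 0.0201]
eef_rot: [180.0, 0.1, -1.2]
wrist_force: [-5.6, 0.2, 7.1]
finger_gap: -0.0003
grasp_force: 4.3
```

creep_tool([
  [0,0.0015,0,0,0,0,0],
  [0,0.001,0,0,0,0,0],
  [0,0,0,0,0,0,0],
])

```text
t: 3.57
eef_pos: [0.4517, -0.3353, 0.02]
eef_rot: [180.0, 0.2, -1.2]
wrist_force: [-12.4, -0.2, 10.6]
finger_gap: -0.0001
grasp_force: 8.0
```

creep_tool([
  [0,0.0015,0,0,0,0,0],
  [0,0.0015,0,0,0,0,0],
  [0,0,0,0,0,0,0],
])

```text
t: 3.82
eef_pos: [0.4519, -0.3352, 0.02]
eef_rot: [179.9, 0.6, -1.3]
wrist_force: [-27.0, -1.4, 19.5]
finger_gap: -0.0001
grasp_force: 16.0
```

creep_tool([
  [0,-0.006,0,0,0,0,0],
  [0,-0.016,0,0,0,0,0],
  [0,-0.015,0,-0.03,0,0,0],
  [0,0,0,-0.04,0,0,0],
  [0,0.02,0,-0.04,0,0,0],
  [0,0.03,0,-0.04,0,0,0],
  [0,0,0,-0.04,0,0,0],
  [0,0,0,0,0,0,0],
])

```text
t: 4.48
eef_pos: [0.4661, -0.337, 0.2078]
eef_rot: [179.6, -0.5, -1.1]
wrist_force: [-0.4, -1.1, -0.2]
finger_gap: -0.0002
grasp_force: 0.0
```

Run:
```python
from h import *
s=readout.get_state();im=optics.read_camera("wrist");np.save("w2.npy",np.r_[s['eef_pos'],s['eef_rot']])
cv2.imwrite("pics/w2.png",im[:,:,::-1])
sd=optics.read_camera("side");cv2.imwrite("pics/s2.png",sd[:,:,::-1])
a=cv2.resize(im[20:240,180:320,::-1],None,fx=2.6,fy=2.6,interpolation=3)
b=cv2.resize(sd[310:384,200:320,::-1],None,fx=3.5,fy=3.5,interpolation=3)
o=np.zeros((600,800,3),np.uint8);o[:a.shape[0],:a.shape[1]]=a;o[:b.shape[0],370:370+b.shape[1]]=b
cv2.imwrite("pics/chk.png",o)
```

```text
(no output)
```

View pics/chk.png

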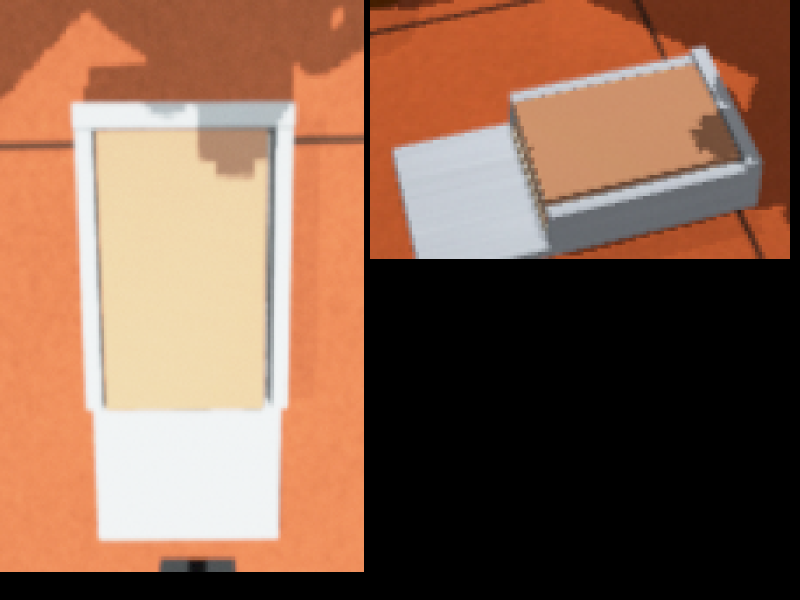

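All four plates are flush, and the top plate sits against the stop (27 N at the last push). The near ends sit at (105–265, 408) in the crop, flush with the rail ends. Next is the kiln.

creep_tool([
  [0.085,0,0,-0.014,0,0,-7],
  [0.085,0,0,-0.014,0,0,-7],
  [0.085,0,0,-0.014,0,0,-7],
  [0.085,0,0,-0.014,0,0,-7],
  [0.085,0,0,-0.014,0,0,-7],
  [0.085,0,0,-0.014,0,0,-7],
  [0.085,0,0,-0.014,0,0,-7],
])

```text
t: 5.17
eef_pos: [0.4626, -0.3353, 0.2973]
eef_rot: [-179.8, -0.0, 48.1]
wrist_force: [-0.5, -0.2, -0.2]
finger_gap: 0.0831
grasp_force: 0.0
```

creep_tool([
  [0.085,0.037,-0.0153,0,0,0,0],
  [0.085,0.037,-0.0153,0,0,0,0],
  [0.085,0.037,-0.0153,0,0,0,0],
  [0.085,0.037,-0.0153,0,0,0,0],
  [0.085,0.037,-0.0153,0,0,0,0],
  [0.085,0.037,-0.0153,0,0,0,0],
  [0.085,0.037,-0.0153,0,0,0,0],
  [0.085,0.037,-0.0153,0,0,0,0],
  [0.085,0.037,-0.0153,0,0,0,0],
  [0.085,0.037,-0.0153,0,0,0,0],
])

```text
t: 6.0
eef_pos: [0.598, 0.0434, 0.2967]
eef_rot: [-179.9, 0.1, 47.8]
wrist_force: [0.9, -0.9, 0.3]
finger_gap: 0.0852
grasp_force: 0.0
```

creep_tool([
  [0.085,0,0,0,0,0,-7],
  [0.085,0,0,0,0,0,-7],
  [0.085,0,0,0,0,0,-7],
  [0.085,0,0,0,0,0,-7],
  [0.085,0,0,0,0,0,-7],
  [0.085,0,0,0,0,0,-7],
  [0.085,0,0,0,0,0,-5],
  [0.085,0,0,0,0,0,0],
])

```text
t: 6.67
eef_pos: [0.5978, 0.0414, 0.2966]
eef_rot: [-179.9, -0.0, 95.0]
wrist_force: [0.0, -0.2, 0.2]
finger_gap: 0.085
grasp_force: 0.0
```

Create snap.py:
```python
import sys
from h import *
n=sys.argv[1];s=readout.get_state();im=optics.read_camera("wrist");np.save(n+".npy",np.r_[s['eef_pos'],s['eef_rot']])
cv2.imwrite(f"pics/{n}.png",im[:,:,::-1])
```

```bash
python3 snap.py w3
```

```text
(no output)
```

View pics/w3.png

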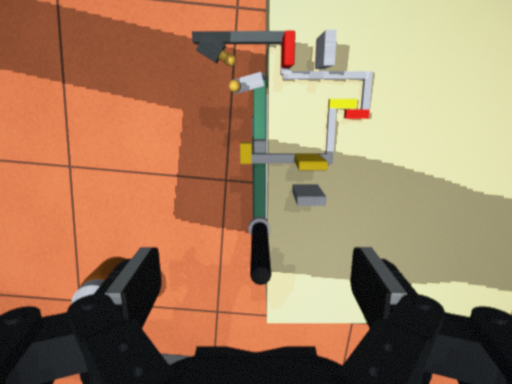

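Wrist view at yaw 95: the red tab is at (289,49) and its lug at (327,49). The yellow tab is at (312,163), its lug at (309,194), the handle top near (261,272) and the kiln corner at (267,323). I'll take a second view 10 cm further on, then triangulate.

creep_tool([
  [0.085,0.036,0.013,0,0,0,0],
  [0.085,0.036,0.013,0,0,0,0],
  [0.085,0.036,0.013,0,0,0,0],
  [0.085,0,0,0,0,0,0],
])

```text
t: 7.05
eef_pos: [0.6284, 0.1575, 0.2965]
eef_rot: [-179.9, -0.1, 94.8]
wrist_force: [0.9, -0.0, -0.6]
finger_gap: 0.085
grasp_force: 0.0
```

```bash
python3 snap.py w4
```

Run:
```python
from h import *
im=cv2.imread("pics/w4.png")
cv2.imwrite("pics/w34.png",np.hstack([cv2.resize(cv2.imread("pics/w3.png")[20:220,180:390],None,fx=1.9,fy=1.9,interpolation=3),cv2.resize(im[20:320,150:380],None,fx=1.6,fy=1.6,interpolation=3)[:380]]))
for n in("w3","w4"):
    h=cv2.cvtColor(cv2.imread(f"pics/{n}.png"),cv2.COLOR_BGR2HSV)
    for c,lo,hi in(("red",(0,200,100),(4,255,255)),("yel",(24,180,100),(32,255,255))):
        k,l,st,ce=cv2.connectedComponentsWithStats(cv2.inRange(h,lo,hi))
        print(n,c,[(st[i].tolist(),ce[i].round(1).tolist()) for i in range(1,k) if st[i][4]>40])
```

```text
w3 red [([282, 32, 12, 34, 376], [287.8, 49.0]), ([345, 110, 24, 8, 177], [356.0, 113.6])]
w3 yel [([329, 100, 27, 8, 208], [342.4, 103.4]), ([241, 143, 10, 20, 199], [245.5, 152.5]), ([297, 154, 30, 16, 396], [311.3, 162.3])]
w4 red [([232, 180, 10, 28, 226], [236.4, 193.7]), ([295, 230, 19, 7, 96], [303.7, 233.8])]
w4 yel [([280, 221, 23, 9, 201], [291.0, 225.0]), ([200, 256, 11, 19, 181], [205.4, 265.2]), ([250, 280, 25, 12, 203], [262.2, 287.2])]
```

View pics/w34.png

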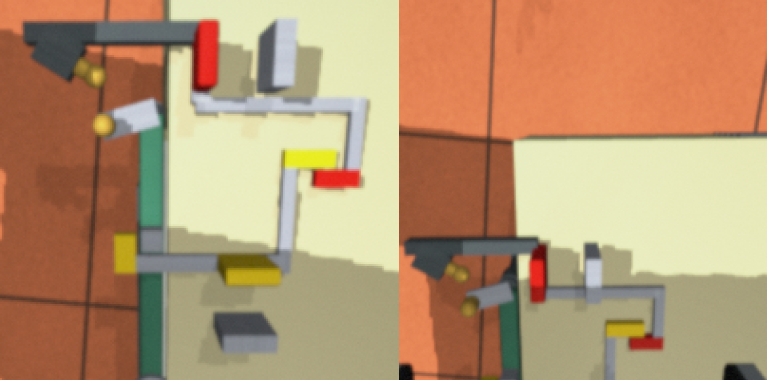

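Run:
```python
from h import *
P=[np.load(f"{n}.npy") for n in("w3","w4")];A,B=[cam("wrist",(p[:3],p[3:])) for p in P]
c1=onz(B,(222,105),.13);c2=onz(A,(267,323),.13)
d=c1-c2;L=np.linalg.norm(d);yaw=np.arctan2(-d[0],d[1]);print("corners",c1,c2,L,np.degrees(yaw))
ex=np.array([np.cos(yaw),np.sin(yaw),0]);ey=np.array([-ex[1],ex[0],0])
k0=(c1+c2)/2+.13*ex;k0[2]=0;print("kiln",k0)
W=lambda x,y,z:k0+x*ex+y*ey+[0,0,z]
print("lug1 tri",tri(A,(330.5,47.9),B,(271.5,185.6)),"model",W(-.087,.1,.17))
print("lug2 ray",onz(A,(312.1,202.1),.17),"model",W(-.095,-.018,.17))
print("handle top",onz(A,(261,274),.218),"model",W(-.138,-.06,.218))
for n,C in(("w3",A),("w4",B)): print(n,"lug1",proj(C,W(-.087,.1,.17)).round(1),"tab1 top",proj(C,W(-.117,.1,.17)).round(1),"tab2 top",proj(C,W(-.095,.012,.17)).round(1))
S=cam("scene");print("scene handle top",proj(S,W(-.138,-.06,.218)), "lug2",proj(S,W(-.095,-.018,.17)),"c3",proj(S,W(.13,.17,.13)),proj(S,W(.13,-.17,.13)))
print("tri tab2/handle",tri(A,(261,274),S,(190+245/5.5,170+56/5.5)),tri(A,(312.1,202.1),S,(190+278/5.5,170+238/5.5)))
for n,v in(("g1",W(-.095,.1,.158)),("g2",W(-.091,-.01,.158)),("h",W(-.138,-.06,.18)),("hinge",W(-.138,.08,0))):print(n,v.round(4))
```

```text
corners [0.59314525 0.21885367 0.13      ] [ 0.62400039 -0.12179037  0.13      ] 0.3420385979110021 5.175660218986687
kiln [0.73804279 0.06025889 0.        ]
lug1 tri (array([0.64432179, 0.15419789, 0.15196018]), np.float64(0.004047094663019765)) model [0.64237655 0.15200294 0.17      ]
lug2 ray [0.64553535 0.0322239  0.17      ] model [0.64505389 0.03376237 0.17      ]
handle top [ 0.60601974 -0.01056587  0.218     ] model [ 0.60601801 -0.0119454   0.218     ]
w3 lug1 [330.2  46.4] tab1 top [289.1  46.6] tab2 top [313.5 164.9]
w4 lug1 [272.1 194.7] tab1 top [235.9 194.9] tab2 top [262.6 287.7]
scene handle top [234.00894228 181.58940719] lug2 [238.09092981 213.91629157] c3 [247.87544795 343.65750213] [127.71194665 258.52117641]
tri tab2/handle (array([ 0.6054506 , -0.00943292,  0.22308536]), np.float64(0.003275657307120034)) (array([0.64339947, 0.03739658, 0.17784781]), np.float64(0.005181264077801425))
g1 [0.6344 0.1513 0.158 ]
g2 [0.6483 0.0421 0.158 ]
h [ 0.606  -0.0119  0.18  ]
hinge [0.5934 0.1275 0.    ]
```

Run:
```python
from h import *
P=[np.load(f"{n}.npy") for n in("w3","w4")];A,B=[cam("wrist",(p[:3],p[3:])) for p in P]
for a,b in(((287.8,49),(236.4,193.7)),((311.3,162.3),(262.2,287.2)),((330.5,47.9),(271.5,194))):print(tri(A,a,B,b))
```

```text
(array([0.61241632, 0.14843441, 0.16349393]), np.float64(0.000308218892424413))
(array([0.64088612, 0.06572628, 0.17193984]), np.float64(0.001941446981916538))
(array([0.64260969, 0.15158891, 0.16739007]), np.float64(0.0012983464930039353))
```

creep_tool([
  [0.085,-0.0067,0.0055,0.035,0,0,-0.4],
  [0.085,0,0,0.035,0,0,0],
  [0.085,0,0,0.035,0,0,0],
  [0.085,0,0,0.022,0,0,0],
  [0.085,0,0,0,0,0,0],
])

```text
t: 7.52
eef_pos: [0.6313, 0.1449, 0.1657]
eef_rot: [-179.5, 0.0, 95.0]
wrist_force: [0.1, 0.0, -0.5]
finger_gap: 0.085
grasp_force: 0.0
```

creep_tool([
  [0.085,0.006,0.0036,0.0075,0,0,0],
  [0.085,0,0,0,0,0,0],
], force=30)

```text
t: 7.68
eef_pos: [0.6376, 0.1527, 0.1641]
eef_rot: [180.0, -0.0, 95.1]
wrist_force: [-0.2, 0.1, -0.5]
finger_gap: 0.0847
grasp_force: 0.0
```

creep_tool([
  [0.05,0,0,0,0,0,0],
  [0.05,0,0,0,0,0,0],
  [0.05,0,0,0,0,0,0],
  [0.05,0,0,0,0,0,0],
])

```text
t: 8.02
eef_pos: [0.6366, 0.1523, 0.1648]
eef_rot: [180.0, -0.0, 95.2]
wrist_force: [-3.8, -0.1, 2.5]
finger_gap: 0.0503
grasp_force: 1.8
```

creep_tool([
  [0.06,0,-0.002,0.006,0,0,0],
  [0.06,0,0,0,0,0,0],
  [0.06,0,0,0,0,0,0],
])

```text
t: 8.27
eef_pos: [0.6348, 0.1521, 0.1575]
eef_rot: [-180.0, 0.0, 95.2]
wrist_force: [0.3, -0.5, 0.2]
finger_gap: 0.0602
grasp_force: 0.0
```

Position is on target now, so I'll squeeze.

creep_tool([
  [0.02,0,0,0,0,0,0],
  [0.02,0,0,0,0,0,0],
  [0.02,0,0,0,0,0,0],
  [0.02,0,0,0,0,0,0],
  [0.02,0,0,0,0,0,0],
  [0.02,0,0,0,0,0,0],
], force=30)

```text
t: 8.77
eef_pos: [0.6341, 0.1521, 0.1581]
eef_rot: [-179.9, -0.0, 95.2]
wrist_force: [-5.8, -0.7, 4.7]
finger_gap: 0.0228
grasp_force: 32.1
```

creep_tool([
  [0.075,0,0,0,0,0,0],
  [0.075,0,0,0,0,0,0],
  [0.075,0,0,0,0,0,0],
  [0.075,0,0,-0.03,0,0,0],
  [0.075,0,0,-0.035,0,0,0],
  [0.075,0,0,0,0,0,-7],
  [0.075,0,0,0,0,0,-7],
  [0.075,0,0,0,0,0,-7],
  [0.075,0,0,0,0,0,-7],
  [0.075,0,0,0,0,0,-7],
])

```text
t: 9.6
eef_pos: [0.6352, 0.1521, 0.223]
eef_rot: [180.0, 0.0, 130.5]
wrist_force: [-0.7, 0.6, 0.0]
finger_gap: 0.0754
grasp_force: 0.0
```

creep_tool([
  [0.075,0,0,0,0,0,-7],
  [0.075,0,0,0,0,0,-7],
  [0.075,0,0,0,0,0,-7],
  [0.075,0,0,0,0,0,-7],
  [0.075,0,0,0,0,0,-7],
  [0.075,0,0,0,0,0,-7],
  [0.075,0,0,0,0,0,-7],
  [0.075,0,0,0,0,0,-6],
  [0.075,0,0,0,0,0,0],
])

```text
t: 10.35
eef_pos: [0.6352, 0.1521, 0.2229]
eef_rot: [180.0, 0.0, -174.5]
wrist_force: [-0.3, -0.1, -0.4]
finger_gap: 0.0749
grasp_force: 0.0
```

```bash
python3 snap.py w5;python3 - <<'E'
from h import *
p=np.load("w5.npy");C=cam("wrist",(p[:3],p[3:]));print(p)
h=cv2.cvtColor(cv2.imread("pics/w5.png"),cv2.COLOR_BGR2HSV)
for c,lo,hi in(("red",(0,200,80),(4,255,255)),("yel",(24,180,80),(32,255,255))):
    k,l,st,ce=cv2.connectedComponentsWithStats(cv2.inRange(h,lo,hi))
    print(c,[(st[i].tolist(),onz(C,ce[i],.165).round(4).tolist()) for i in range(1,k) if st[i][4]>40])
E
```

```text
[ 6.35168443e-01  1.52091665e-01  2.22883921e-01  1.79998411e+02
  2.09467542e-02 -1.74524681e+02]
red [([236, 184, 37, 27, 829], [0.623, 0.1504, 0.165]), ([184, 256, 11, 27, 232], [0.6754, 0.1119, 0.165])]
yel [([112, 112, 32, 16, 460], [0.5829, 0.0736, 0.165]), ([102, 185, 33, 49, 610], [0.6389, 0.0633, 0.165]), ([122, 202, 15, 26, 89], [0.64, 0.075, 0.165]), ([193, 222, 12, 31, 334], [0.652, 0.1176, 0.165])]
```

View pics/w5.png

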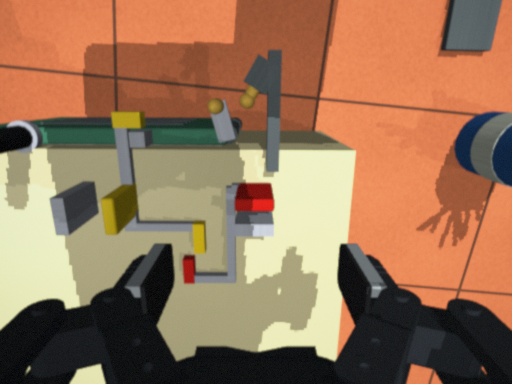

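The red tab at (254,197) is now tight against its lug. The yellow tab is at (119,209) and its lug at (74,207). Moving to catch two.

creep_tool([
  [0.075,-0.0025,-0.037,0,0,0,0.3],
  [0.075,0,-0.037,0,0,0,0],
  [0.075,0,-0.037,0,0,0,0],
  [0.075,0,0,0,0,0,0],
  [0.075,0,0,0,0,0,0],
])

```text
t: 10.82
eef_pos: [0.6474, 0.0396, 0.2228]
eef_rot: [-180.0, 0.0, -175.5]
wrist_force: [-0.4, 0.8, 0.5]
finger_gap: 0.0748
grasp_force: 0.0
```

creep_tool([
  [0.075,0,0,0.025,0,0,0],
  [0.075,0,0,0.025,0,0,0],
  [0.075,0,0,0.015,0,0,0],
  [0.075,0,0,0,0,0,0],
  [0.075,0,0,0,0,0,0],
])

```text
t: 11.23
eef_pos: [0.6468, 0.0427, 0.1577]
eef_rot: [180.0, -0.1, -175.1]
wrist_force: [0.1, 1.2, 0.8]
finger_gap: 0.0752
grasp_force: 0.0
```

creep_tool([
  [0.02,0,0,0,0,0,0],
  [0.02,0,0,0,0,0,0],
  [0.02,0,0,0,0,0,0],
  [0.02,0,0,0,0,0,0],
  [0.02,0,0,0,0,0,0],
  [0.02,0,0,0,0,0,0],
  [0.02,0,0,0,0,0,0],
  [0.02,0,0,0,0,0,0],
], force=30)

```text
t: 11.9
eef_pos: [0.6477, 0.0416, 0.1596]
eef_rot: [-180.0, 0.2, -175.1]
wrist_force: [-0.5, -0.8, 6.5]
finger_gap: 0.0226
grasp_force: 32.1
```

Catch two is squeezed home (gap 22.6 mm). Going to the handle.

creep_tool([
  [0.07,0,0,0,0,0,0],
  [0.07,0,0,0,0,0,0],
  [0.07,0,0,0,0,0,0],
  [0.07,0,0,-0.03,0,0,0],
  [0.07,0,0,-0.03,0,0,0],
  [0.07,0,0,-0.034,0,0,0],
  [0.07,0.023,-0.025,0,0,0,0],
  [0.07,0.023,-0.025,0,0,0,0],
  [0.07,0,0,0,0,0,0],
  [0.07,0,0,0,0,0,0],
])

```text
t: 12.73
eef_pos: [0.6049, -0.0131, 0.2525]
eef_rot: [-180.0, 0.0, -175.2]
wrist_force: [0.1, 0.1, 1.0]
finger_gap: 0.07
grasp_force: 0.0
```

```bash
python3 snap.py w6
```

Run:
```python
from h import *
S=cam("scene");im=optics.read_camera("scene");cv2.imwrite("pics/s6.png",im[:,:,::-1])
p=np.load("w6.npy");C=cam("wrist",(p[:3],p[3:]));print(p.round(4))
w=cv2.imread("pics/w6.png");print(proj(C,np.array([.606,-.0119,.218])),proj(C,np.array([.606,-.0119,.13])))
```

```text
[ 6.049000e-01 -1.310000e-02  2.525000e-01 -1.799876e+02  3.470000e-02
 -1.752152e+02]
[257.80741065 234.22762631] [257.12822282 189.69473597]
```

View pics/w6.png

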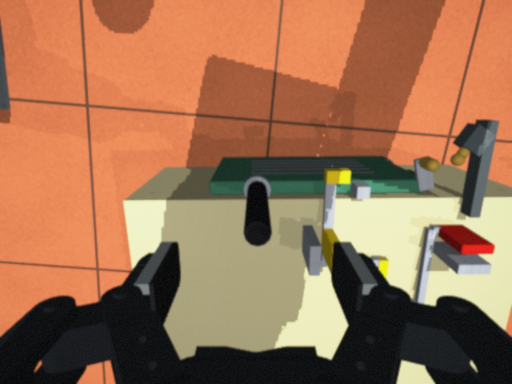

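The handle top is at (258,233), exactly where predicted (257.8,234.2). I'll descend and grip.

creep_tool([
  [0.05,-0.001,0.001,0.025,0,0,0],
  [0.05,0,0,0.025,0,0,0],
  [0.05,0,0,0.02,0,0,0],
  [0.05,0,0,0,0,0,0],
])

```text
t: 13.17
eef_pos: [0.6052, -0.0098, 0.1774]
eef_rot: [179.9, -0.4, -175.0]
wrist_force: [0.1, -0.3, 1.2]
finger_gap: 0.0498
grasp_force: 0.0
```

creep_tool([
  [0,0,0,0,0,0,0],
  [0,0,0,0,0,0,0],
  [0,0,0,0,0,0,0],
  [0,0,0,0,0,0,0],
  [0,0,0,0,0,0,0],
], force=70)

```text
t: 13.58
eef_pos: [0.6075, -0.012, 0.1835]
eef_rot: [-179.8, 0.2, -175.1]
wrist_force: [0.4, -6.6, 0.0]
finger_gap: 0.0141
grasp_force: 68.2
```

creep_tool([
  [0,0.0122,0.0005,0,0,0,5],
  [0,0.0122,0.0005,0,0,0,5],
  [0,0.0122,0.0005,0,0,0,5],
  [0,0.0122,0.0005,0,0,0,5],
  [0,0,0,0,0,0,0],
], force=80)

```text
t: 14.0
eef_pos: [0.5568, -0.0079, 0.1836]
eef_rot: [-179.8, 0.1, 164.5]
wrist_force: [-0.4, -8.8, -2.4]
finger_gap: 0.014
grasp_force: 78.7
```

creep_tool([
  [0,0.0122,0.0005,0,0,0,5],
  [0,0.0122,0.0005,0,0,0,5],
  [0,0.0122,0.0005,0,0,0,5],
  [0,0.0122,0.0005,0,0,0,5],
  [0,0.0122,0.0005,0,0,0,5],
  [0,0.0122,0.0005,0,0,0,5],
  [0,0,0,0,0,0,0],
])

```text
t: 14.58
eef_pos: [0.4935, 0.0291, 0.1836]
eef_rot: [-179.9, 0.1, 134.6]
wrist_force: [-7.2, -7.8, 4.2]
finger_gap: 0.014
grasp_force: 79.8
```

creep_tool([
  [0,0.0122,0.0005,0,0,0,5],
  [0,0.0122,0.0005,0,0,0,5],
  [0,0.0122,0.0005,0,0,0,5],
  [0,0.0122,0.0005,0,0,0,5],
  [0,0.0122,0.0005,0,0,0,5],
  [0,0.0122,0.0005,0,0,0,5],
  [0,0.0122,0.0005,0,0,0,5],
  [0,0.0122,0.0005,0,0,0,5],
  [0,0,0,0,0,0,0],
])

```text
t: 15.33
eef_pos: [0.4535, 0.1168, 0.1835]
eef_rot: [-180.0, 0.1, 94.6]
wrist_force: [-9.5, -6.2, 7.9]
finger_gap: 0.014
grasp_force: 80.1
```

creep_tool([
  [0,0.0098,0.0003,0,0,0,4],
  [0,0,0,0,0,0,0],
  [0,0,0,0,0,0,0],
  [0,0,0,0,0,0,0],
])

```text
t: 15.67
eef_pos: [0.4531, 0.1256, 0.1835]
eef_rot: [-180.0, 0.1, 90.9]
wrist_force: [-9.2, -4.0, 7.2]
finger_gap: 0.014
grasp_force: 80.1
```

Run:
```python
from h import *
a=cv2.imread("pics/side0.png");b=cv2.cvtColor(optics.read_camera("side"),4)
a2=cv2.imread("pics/scene0.png");b2=cv2.cvtColor(optics.read_camera("scene"),4)
for n,x,y,(u,v,w,h) in(("jar side",a,b,(180,262,38,50)),("tin side",a,b,(208,130,28,55)),("tin scene",a2,b2,(354,284,45,48)),("paddle scene",a2,b2,(362,216,50,68)),("paddle side",a,b,(128,182,75,18))):
    d=cv2.absdiff(x[v:v+h,u:u+w],y[v:v+h,u:u+w]).max(2);print(n,(d>40).mean().round(3))
s=readout.get_state();r=s['eef_pos'][:2]-[.5934,.1275];print("theta",np.arctan2(-r[0],-r[1])+.0903,s['wrist_force'],s['grasp_force'],s['t'])
```

```text
jar side 0.374
tin side 0.13
tin scene 0.0
paddle scene 0.0
paddle side 0.176
theta 1.6468887994359511 [-9.38224533 -4.08245613  7.78898786] 80.12010097503662 15.7667
```

Run:
```python
from h import *
p=np.load("w1.npy");C=cam("wrist",(p[:3],p[3:]));print("jar",onz(C,(81,239),.074))
a=cv2.imread("pics/side0.png");b=cv2.cvtColor(optics.read_camera("side"),4)
a2=cv2.imread("pics/scene0.png");b2=cv2.cvtColor(optics.read_camera("scene"),4)
d=cv2.absdiff(a2[130:166,226:256],b2[130:166,226:256]).max(2);print("jar scene",(d>40).mean())
for n,x in(("0",a),("now",b)):
    h=cv2.cvtColor(x[255:320,170:230],cv2.COLOR_BGR2HSV)
    for nm,m in(("lid",cv2.inRange(h,(0,0,70),(180,60,220))),("amber",cv2.inRange(h,(8,150,30),(30,255,190)))):
        k,l,st,ce=cv2.connectedComponentsWithStats(m);i=1+np.argmax(st[1:,4]) if k>1 else 0;print(n,nm,st[i],ce[i].round(1))
```

```text
jar [ 0.41409834 -0.16217214  0.074     ]
jar scene 0.3972222222222222
0 lid [ 13  10  30  25 585] [27.4 21.4]
0 amber [   0    0   60   65 3195] [30.  34.3]
now lid [ 13  10  30  25 617] [27.  21.6]
now amber [   0    0   60   65 3095] [29.3 34.6]
```

The jar lid has the same bounding box as at the start, so only the light changed there. The tin and paddle are unchanged in the scene view. Handing in while holding the gate at about 1.65 rad.

```bash
python3 -c "
from cell import bot, optics, readout
print(bot.job_done())"
```

```text
the job is handed in; nothing more can be done
None
```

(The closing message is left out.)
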